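Square the well plate into the stage's corner stops and close the clamp arm

ROBOT

A 6-joint arm with a two-finger parallel gripper is mounted at the origin on the work surface. World frame = base frame: x ahead of the robot, y to its left, z up, the work surface at z = 0. Lengths are in m, angles in rad, forces in N, time in s.
With the tool pointing down it reaches from about 0.3 to 0.775 m from the base axis. Payload 14.6 kg.
Tool frame: the origin (TCP) lies at the very end of the fingers, on their centre line; the grasp point (between the pads) lies 19 mm behind it; z points along the fingers, y is the line along which they close (so a half turn about z gives the same grasp; the last joint's range is limited). The gripper opens to 94 mm and grips with 3 to 60 N. Pads are 16 mm wide; open, the fingers measure 119 mm over their backs; the gripper's body (75 mm by 177 mm) begins 78 mm behind the grasp point.
Start: joints at [-1.18, 0.3, 1.521, -0, 1.321, -0.067], TCP at [0.243, -0.493, 0.205] pointing down, gripper open.
Joint ranges: [-3.03, 3.03], [-0.79, 2.21], [0.23, 2.52], [-1.04, 4.18], [0, 3.07], [-2.55, 2.55]. Speed limits (rad/s): [2.22, 2.22, 2.57, 3.14, 3.14, 3.14].

INTERFACE

Orientations are given as [roll, pitch, yaw] about the fixed x, y, z axes, in that order (R = Rz(yaw) Ry(pitch) Rx(roll)).
In Python, from station import ctrl gives the robot as it stands. The module is installed in compiled form; this text tells all that it offers.
- The arm moves only by the tool play_rows, never from a script. Its argument "commands" is a list of rows, each a list of 7 numbers: the shift along the tool's x, y, z in m, then the turn, a rotation vector about the tool's x, y, z in degrees, then the closure, from -1 (fully open) to 1 (shut). A call has 1 to 20 rows; each row shifts and turns the commanded pose from where the row before left it, along the tool's axes as they then stand; what a row does not reach is not made up. A row lasts 1/12 s, in which the tool goes at most 41.7 mm and 7.16 degrees, less where a joint would pass 70% of its speed; a pose out of reach is approached as far as the arm can. A call is refused whole if a number of a shift passes 0.0417 or a number of a turn 7.16, either way. A call with a gripper value outside its range is refused whole. The fingers move at their own pace and stop on an object; "force" is the grip in N (left out, the last holds). Time passes only in rows, so rows that do not move let the fingers close. It gives the time, the measured TCP pose, the force, the opening and the grip force at its end, in the units of the state.
- ctrl.get_obs(): the state, without advancing time (a new reading comes with each control period).
- ctrl.camera(name): name is "scene" or "top"; returns the picture (480x640x3 uint8, blue, green, red); there is no depth.
- ctrl.camera_model(name): a dict with "fx", "fy", "cx", "cy" (pixels), "rvec" (rotation vector, rad) and "tvec" (3), from world to camera coordinates, as OpenCV has them. Camera axes: x right, y down, z forward; pixel columns grow to the right and rows downward; lengths in m; the calibration is good to about 2 mm. A picture is of the moment at which its call begins. camera_model takes no time and is no camera call.
- ctrl.hand_in(): hands the job in; it is judged then, once.
The state is a dict: "time_s": time; "qpos": joint angles; "joint_vel": joint speeds; "tau": joint torques, N m; "ee_pos": TCP position; "eef_rot": TCP orientation; "force": force on the tool from outside, world axes, zero at the start; "moment": the same for the moment, N m; "grip_width": finger opening in m; "grip_force": force on a finger pad.
Only numpy, scipy, OpenCV 4.12 (cv2) and the standard library are available. Lean on these libraries where they do the work, as an engineer would, in place of code of your own. Each camera call takes 0.05 s, during which the arm holds its last target. There are 200 camera calls.

TASK

Without picking anything up, push the white well plate across the dark metal stage with the fingertips until it sits flush against both stops of the corner: the long bar on the far side and the short bar on the left. Leave the clamp arm open until the plate is seated; then push the clamp arm round by its peg until it lies snug against the plate's near long edge. Leave the other things on the stage and around it where they stand.

Things in the scene. Friction and masses are not known exactly. Their poses are not given: they have to be found in the camera images.
- stage: fixed flat dark-grey metal stage lying on the table, 280 (x) x 320 (y) x 16 mm high; origin under its centre on the table surface; its +x points away from the robot (give or take its yaw), +y to the left. On it stand two steel stop bars 10 mm high forming a corner: the far stop runs along y from y -90 to +112 mm, its flat face towards the robot at x = +85 mm; the left stop runs along x from x +18 to +97 mm, its flat face to the right at y = +100 mm
- seat (a point): point on the stage's top surface (16 mm above the table) where the centre of the plate's underside belongs when the plate is flush against both stops; 42.25 mm in x and 36.1 mm in y from the stage's origin; axes are those of the stage
- well_plate: loose white 24-well plate, 0.12 kg, 85.5 mm along its x, 127.8 along its y, 17 high (upright sides for the lowest 14 mm, the top 3 mm set in by 2.8 mm); origin under its centre; starts on the stage short of both stops and askew, its +y roughly along the stage's. It rubs strongly: askew, a corner on a stop, it can jam if pushed at mid-edge; push with two spread fingertips or at the lagging end
- clamp (a joint): angle of the clamp arm about its upright pivot, rad: 0 is fully open (pointing to the near left), grows anticlockwise seen from above, 2.09 is when the arm lies along the stage's -y direction, flat against the near long edge of a seated plate. The arm swings freely with light friction (about 1 N at the peg) and stays where it is left
- pivot (a point): the clamp arm's pivot axis, on the stage's top surface, at x -6 mm, y +118 mm of the stage; at joint value q the arm points from here at angle 2.618 + q rad anticlockwise from the stage's +x. The arm is a pale aluminium bar 85 mm long, 12 mm wide, its top 11 mm above the stage; the hub has radius 10 mm and is 16 mm high with its cap
- clamp_peg (a point): middle of the exposed part of the upright black peg near the arm's free end, 79 mm from the pivot axis, peg diameter 12 mm; the peg stands from 10 to 36 mm above the stage, this point is 23 mm above it
- vial: bystander: small capped vial, 24 mm across, 50 mm high, standing on the stage's far right corner; origin under its centre
- dish: bystander: small round glass dish, 40 mm across, 12 mm high, on the stage's near right corner; origin under its centre
- slide_box: bystander: grey slide box 95 x 85 x 35 mm high, on the table left of the stage; origin under its centre
- oil_bottle: bystander: amber bottle 36 mm across, 75 mm high, on the table right of the stage; origin under its centre
- mouse: bystander: black computer mouse 105 x 60 x 33 mm high, on the table right of the stage; origin under its centre
- screwdriver: bystander: screwdriver 150 mm long lying on the table left of the stage, along its x; origin under its middle
- mug: bystander: white mug 80 mm across, 90 mm high, on the table far to the left; origin under its centre
Mind the look-alikes: they are no part of the job. Several things have the shape of the well_plate; the one meant has the colours described above.

How it is judged:
By the outcome, as a careful person would: the job done as asked, in the order asked, and still so for the second after the job is handed in, with the robot touching nothing.
It also fails if it takes over 61 s, if anything falls off the work surface, if the arm or the gripper's body presses on something with over 40 N, if the wrist force passes 120 N, or if a joint passes its speed limit or range.

## Working session

There is one attempt and no reset: what is moved stays moved. The work goes in short steps, Python scripts to look and compute and a tool call to move; the robot and the scene stay as the last step left them, time stands still between calls to the robot, and variables do not carry over. Pictures are saved under pics/ and viewed, at most 10 in all, crops included, and the job is handed in when it is done.

Besides the shell and the picture viewer there is one more tool, called after ">>>" in YAML: its name, and indented under it one key for each argument. play_rows: Moves the arm, as the interface text tells. Its arguments: {"type":"object","properties":{"commands":{"type":"array","items":{"type":"array","items":{"type":"number"}}},"force":{"type":"number"}},"required":["commands"]}

```bash
mkdir -p pics; cat > h.py <<'E'
import numpy as np, cv2
from station import ctrl
def cam(n):
    m=ctrl.camera_model(n);K=np.array([[m['fx'],0,m['cx']],[0,m['fy'],m['cy']],[0,0,1.]])
    R=cv2.Rodrigues(np.array(m['rvec'],float))[0];return K,R,np.array(m['tvec'],float).ravel()
def ray(n,uv,z):
    K,R,t=cam(n);uv=np.atleast_2d(uv).astype(float)
    d=(R.T@np.linalg.inv(K)@np.c_[uv,np.ones(len(uv))].T).T;c=-R.T@t
    return c+d*((z-c[2])/d[:,2])[:,None]
def proj(n,p):
    K,R,t=cam(n);q=(K@(R@np.atleast_2d(p).T+t[:,None])).T;return q[:,:2]/q[:,2:]
E
python3 - <<'E'
from h import *
for n in("scene","top"):
    cv2.imwrite(f"pics/{n}0.png",ctrl.camera(n))
    K,R,t=cam(n);print(n,K[0,0],-R.T@t,R[2])
print(ctrl.get_obs())
E
```

```text
scene 532.632062787598 [ 1.32041826 -0.41241934  0.95974444] [-0.61885584  0.35347719 -0.70147796]
top 436.14347369529537 [0.37236137 0.03662272 1.38448038] [ 0.11626411  0.00107491 -0.99321775]
{'time_s': 0.1, 'qpos': array([-1.17961781e+00,  3.00378570e-01,  1.52151838e+00, -1.80290081e-05,
        1.32066746e+00, -6.66068602e-02]), 'joint_vel': array([-0.00045169, -0.0018495 , -0.00186748,  0.00048395, -0.00185751,
       -0.0013336 ]), 'tau': array([ 1.87410777e-03, -5.32638073e+01, -3.53279829e+01,  7.09787942e-02,
        2.34825670e-02, -4.48585536e-05]), 'ee_pos': array([ 0.24298249, -0.49316331,  0.2049636 ]), 'eef_rot': array([-3.14062189e+00, -4.72528108e-05,  4.57789828e-01]), 'force': array([-0.82935809,  0.32659856,  0.21565767]), 'moment': array([-0.01789827, -0.01278044, -0.03497457]), 'grip_force': 0.0, 'grip_width': 0.09417207476947732}
```

View pics/top0.png

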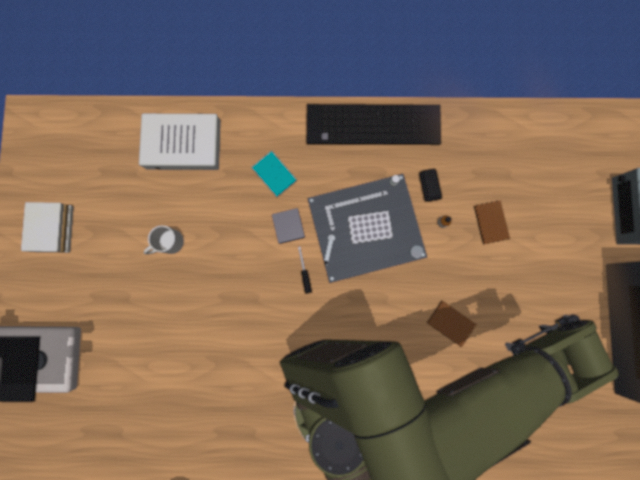

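View pics/scene0.png

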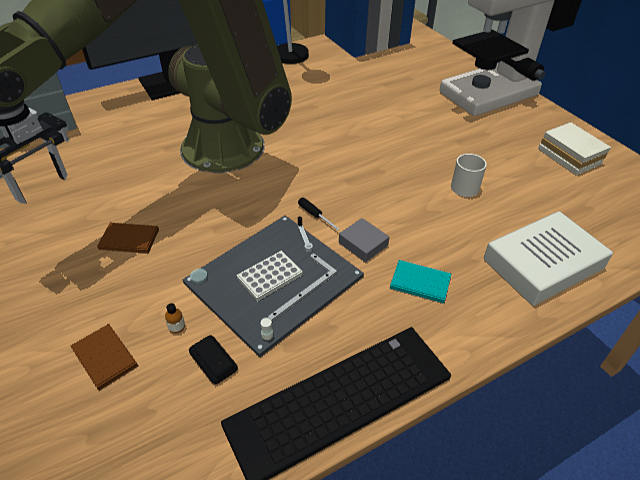

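Top view: the white well plate is on the stage at (370,227). Things that share its shape are the teal plate (274,174) and the brown ones at (492,222) and (452,322). Only the plate at (370,227) is white. The clamp arm is at (330,248), open, and the stop corner is at (328,208).

```bash
cat >> h.py <<'E'
def quad(mask,n,z):
    c=max(cv2.findContours(mask.astype(np.uint8),cv2.RETR_EXTERNAL,cv2.CHAIN_APPROX_NONE)[0],key=cv2.contourArea)
    return c
E
python3 - <<'E'
from h import *
def fitquad(pts):  # pts Nx2 world; minAreaRect
    r=cv2.minAreaRect((pts*1000).astype(np.float32));return r
for n,box in(("top",(295,165,440,290)),("scene",(175,205,375,365))):
    im=cv2.imread(f"pics/{n}0.png");x0,y0,x1,y1=box;cr=im[y0:y1,x0:x1]
    hsv=cv2.cvtColor(cr,cv2.COLOR_BGR2HSV);S,V=hsv[...,1],hsv[...,2]
    B,Rr=cr[...,0].astype(int),cr[...,2].astype(int)
    st=(B>=Rr)&(V<110)
    st=cv2.morphologyEx((st).astype(np.uint8),cv2.MORPH_OPEN,np.ones((3,3)))
    cs=cv2.findContours(st,cv2.RETR_EXTERNAL,cv2.CHAIN_APPROX_NONE)[0]
    c=max(cs,key=cv2.contourArea)[:,0]+[x0,y0]
    print(n,"stage",fitquad(ray(n,c,.016)[:,:2]))
    w=((V>150)&(S<60)).astype(np.uint8)
    w=cv2.morphologyEx(w,cv2.MORPH_CLOSE,np.ones((5,5)))
    for c in cv2.findContours(w,cv2.RETR_EXTERNAL,cv2.CHAIN_APPROX_NONE)[0]:
        if cv2.contourArea(c)>15:
            p=c[:,0]+[x0,y0]
            print("  white",cv2.contourArea(c),p.mean(0).round(1),fitquad(ray(n,p,.033 if cv2.contourArea(c)>300 else .026)[:,:2]))
    cv2.imwrite(f"pics/{n}c.png",cv2.resize(cr,None,fx=3.7,fy=3.7,interpolation=cv2.INTER_CUBIC))
a=cv2.imread("pics/topc.png");b=cv2.imread("pics/scenec.png")
h=max(a.shape[0],b.shape[0]);f=lambda i:cv2.copyMakeBorder(i,0,h-i.shape[0],0,0,0)
o=cv2.hconcat([f(a),f(b)]);s=800/o.shape[1];cv2.imwrite("pics/c1.png",cv2.resize(o,None,fx=s,fy=s))
E
```

```text
top stage ((557.5704345703125, -95.96369934082031), (270.8038635253906, 310.3846435546875), 14.833688735961914)
  white 25.5 [301.1 257.7] ((460.1273498535156, 109.30290222167969), (66.12837219238281, 7.310275554656982), 11.952415466308594)
  white 76.5 [328.9 247.2] ((492.48492431640625, 20.8693790435791), (16.591066360473633, 78.1297378540039), 78.98435974121094)
  white 1007.5 [369.8 226.7] ((556.9765625, -105.14423370361328), (84.13768768310547, 128.1409912109375), 8.50981616973877)
  white 143.5 [349.6 204.6] ((637.0223388671875, -51.91534423828125), (71.34236907958984, 207.3868408203125), 34.16749954223633)
  white 37.0 [395.7 178. ] ((714.5602416992188, -191.73272705078125), (19.533889770507812, 28.78123664855957), 0.2890926003456116)
scene stage ((564.7459106445312, -93.85551452636719), (282.4283142089844, 330.1961975097656), 14.922782897949219)
  white 66.5 [196.7 273.9] ((477.8506774902344, -252.9733428955078), (44.633636474609375, 29.55582046508789), 76.38569641113281)
  white 439.5 [301.1 290.5] ((649.0911254882812, -69.15168762207031), (73.29107666015625, 235.71665954589844), 31.82039451599121)
  white 1498.0 [268.8 273.3] ((562.5814819335938, -106.56097412109375), (86.21105194091797, 127.24375915527344), 8.938819885253906)
  white 93.5 [304.7 237. ] ((491.623779296875, 26.04330825805664), (18.174514770507812, 82.88970947265625), 75.10475158691406)
  white 26.5 [328.7 221.7] ((472.73345947265625, 103.51800537109375), (73.25260925292969, 6.759997367858887), 10.630683898925781)
```

View pics/c1.png

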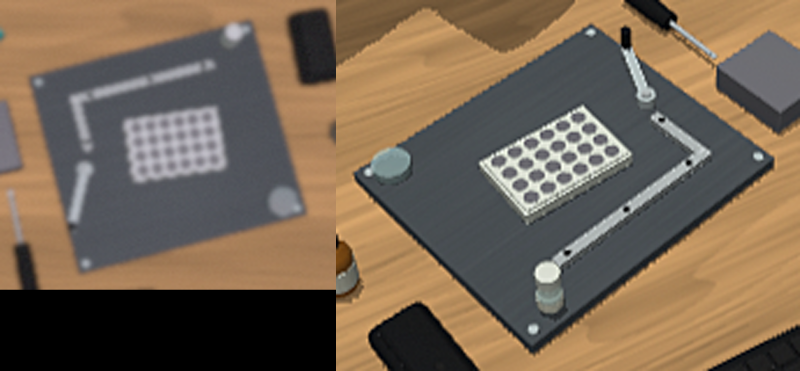

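The crop confirms the white 24-well plate on the stage, with the L-shaped stop at its far left. The open clamp's peg is at the near left, the vial at the far right and the dish at the near right. Stage origin is about (0.558, -0.096) with yaw 14.9°. Plate centre is about (0.558, -0.105) with yaw 8.7°.

```bash
cat >> h.py <<'E'
O=np.array([.558,-.096]);A=np.radians(14.87);RS=np.array([[np.cos(A),-np.sin(A)],[np.sin(A),np.cos(A)]])
def st(p): return RS.T@(np.asarray(p)[:2]-O)
def go(x,y,z,yaw_rel=0):
    "stage mm target -> tool-axis deltas (mm) as tool now stands, and turn (deg about tool z)"
    o=ctrl.get_obs();w=O+RS@np.array([x,y])/1e3;d=np.r_[w,z/1e3]-o['ee_pos']
    from scipy.spatial.transform import Rotation as T
    R=T.from_euler('xyz',o['eef_rot']).as_matrix()
    print('tool mm',(R.T@d*1e3).round(1),'turn z',round(np.degrees(o['eef_rot'][2]-A)-yaw_rel,2),'rpy',np.degrees(o['eef_rot']).round(2),
     'now stage',(st(o['ee_pos'])*1e3).round(1),o['ee_pos'][2].round(4),'t',o['time_s'],'F',(RS.T@o['force'][:2]).round(1),o['force'][2].round(1))
E
python3 -c "
from h import *
go(-85,-9,120)"
```

```text
tool mm [ 373.  -224.9   85.2] turn z 11.36 rpy [-179.94   -0.     26.23] now stage [-406.4 -303. ] 0.205 t 0.1 F [-0.7  0.5] 0.2
```

>>> play_rows:
  commands:
    - [0.025, -0.015, 0.0055, 0, 0, 0, -1]
    - [0.025, -0.015, 0.0055, 0, 0, 0, -1]
    - [0.025, -0.015, 0.0055, 0, 0, 0, -1]
    - [0.025, -0.015, 0.0055, 0, 0, 0, -1]
    - [0.025, -0.015, 0.0055, 0, 0, 0, -1]
    - [0.025, -0.015, 0.0055, 0, 0, 0, -1]
    - [0.025, -0.015, 0.0055, 0, 0, 0, -1]
    - [0.025, -0.015, 0.0055, 0, 0, 0, -1]
    - [0.025, -0.015, 0.0055, 0, 0, 0, -1]
    - [0.025, -0.015, 0.0055, 0, 0, 0, -1]
    - [0.025, -0.015, 0.0055, 0, 0, 0, -1]
    - [0.025, -0.015, 0.0055, 0, 0, 0, -1]
    - [0.025, -0.015, 0.0055, 0, 0, 0, -1]
    - [0.025, -0.015, 0.0055, 0, 0, 0, -1]
    - [0.023, -0.015, 0.0055, 0, 0, 0, -1]
    - [0, 0, 0, 0, 0, 5.68, -1]
    - [0, 0, 0, 0, 0, 5.68, -1]
    - [0, 0, 0, 0, 0, 0, -1]
    - [0, 0, 0, 0, 0, 0, -1]

```text
time_s: 1.68
ee_pos: [0.4781, -0.1266, 0.1228]
eef_rot: [-3.141, 0.0, 0.263]
force: [0.0, -0.5, -0.5]
grip_width: 0.0942
grip_force: 0.0
```

```bash
python3 -c "
from h import *
go(-85,-9,22)"
```

```text
tool mm [ 1.000e-01 -1.000e-01  1.008e+02] turn z 0.17 rpy [-1.7999e+02  2.0000e-02  1.5040e+01] now stage [-85.1  -9.1] 0.1228 t 1.6833 F [-0.1 -0.5] -0.5
```

>>> play_rows:
  commands:
    - [0, 0, 0.02, 0, 0, 0.1, -1]
    - [0, 0, 0.02, 0, 0, 0, -1]
    - [0, 0, 0.02, 0, 0, 0, -1]
    - [0, 0, 0.02, 0, 0, 0, -1]
    - [0, 0, 0.01, 0, 0, 0, -1]
    - [0, 0, 0.01, 0, 0, 0, -1]
    - [0, 0, 0, 0, 0, 0, -1]
    - [0, 0, 0, 0, 0, 0, -1]

```text
time_s: 2.35
ee_pos: [0.4784, -0.1268, 0.0233]
eef_rot: [3.142, -0.0, 0.259]
force: [0.1, -0.9, 0.8]
grip_width: 0.0938
grip_force: 0.0
```

```bash
python3 - <<'E'
from h import *
go(-85,-9,22)
i=ctrl.camera("scene");cv2.imwrite("pics/s1.png",cv2.resize(i[190:370,170:390],None,fx=3.3,fy=3.3,interpolation=cv2.INTER_CUBIC))
E
```

```text
tool mm [-0.1 -0.4  1.3] turn z -0.06 rpy [180.    -0.    14.81] now stage [-84.9  -9.4] 0.0233 t 2.35 F [-0.1 -0.9] 0.8
```

View pics/s1.png

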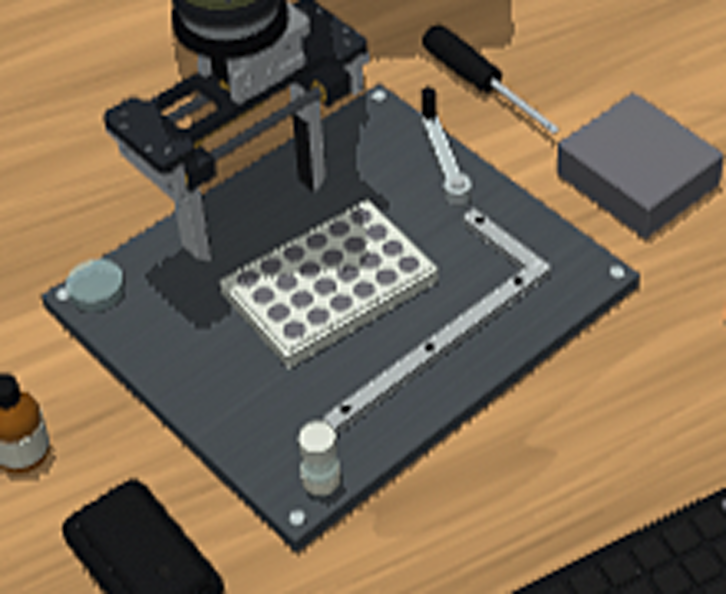

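The fingers stand behind the plate's near edge, at crop pixels (200,250) and (312,180), and clear of the dish. Next I push in stage +x.

>>> play_rows:
  commands:
    - [0.004, 0, 0, 0, 0, 0, -1]
    - [0.004, 0, 0, 0, 0, 0, -1]
    - [0.004, 0, 0, 0, 0, 0, -1]
    - [0.004, 0, 0, 0, 0, 0, -1]
    - [0.004, 0, 0, 0, 0, 0, -1]
    - [0.004, 0, 0, 0, 0, 0, -1]
    - [0.004, 0, 0, 0, 0, 0, -1]
    - [0.004, 0, 0, 0, 0, 0, -1]
    - [0.004, 0, 0, 0, 0, 0, -1]
    - [0.004, 0, 0, 0, 0, 0, -1]
    - [0.004, 0, 0, 0, 0, 0, -1]
    - [0.004, 0, 0, 0, 0, 0, -1]
    - [0.004, 0, 0, 0, 0, 0, -1]
    - [0.004, 0, 0, 0, 0, 0, -1]
    - [0.004, 0, 0, 0, 0, 0, -1]
    - [0.004, 0, 0, 0, 0, 0, -1]
    - [0, 0, 0, 0, 0, 0, -1]

```text
time_s: 3.82
ee_pos: [0.5408, -0.1102, 0.0229]
eef_rot: [3.141, -0.0, 0.258]
force: [0.8, -0.0, 0.2]
grip_width: 0.0939
grip_force: 0.0
```

```bash
cat >> h.py <<'E'
def plate():
    for n,b in(("top",(300,170,435,285)),("scene",(175,205,375,365))):
        x0,y0,x1,y1=b;im=ctrl.camera(n)[y0:y1,x0:x1];h=cv2.cvtColor(im,cv2.COLOR_BGR2HSV)
        w=((h[...,2]>150)&(h[...,1]<60)).astype(np.uint8)
        w=cv2.morphologyEx(w,cv2.MORPH_CLOSE,np.ones((5,5)))
        c=max(cv2.findContours(w,cv2.RETR_EXTERNAL,cv2.CHAIN_APPROX_NONE)[0],key=cv2.contourArea)[:,0]+[x0,y0]
        r=cv2.minAreaRect((ray(n,c,.033)[:,:2]*1000).astype(np.float32))
        print(n,'stage mm',(st(np.array(r[0])/1e3)*1e3).round(1),np.round(r[1],1),'ang',round(r[2]-14.87,1))
E
python3 - <<'E'
from h import *
go(-8.5,-9,22);plate()
i=ctrl.camera("scene");cv2.imwrite("pics/s2.png",cv2.resize(i[190:370,170:390],None,fx=3.3,fy=3.3,interpolation=cv2.INTER_CUBIC))
E
```

```text
tool mm [11.8 -0.3  1. ] turn z -0.09 rpy [ 1.7999e+02 -2.0000e-02  1.4780e+01] now stage [-20.3  -9.3] 0.0229 t 3.8167 F [ 0.7 -0.2] 0.2
top stage mm [57.2 12.3] [ 75.3 196.8] ang 0.2
scene stage mm [50.8 -7.5] [115.4 226.7] ang 2.6
```

View pics/s2.png

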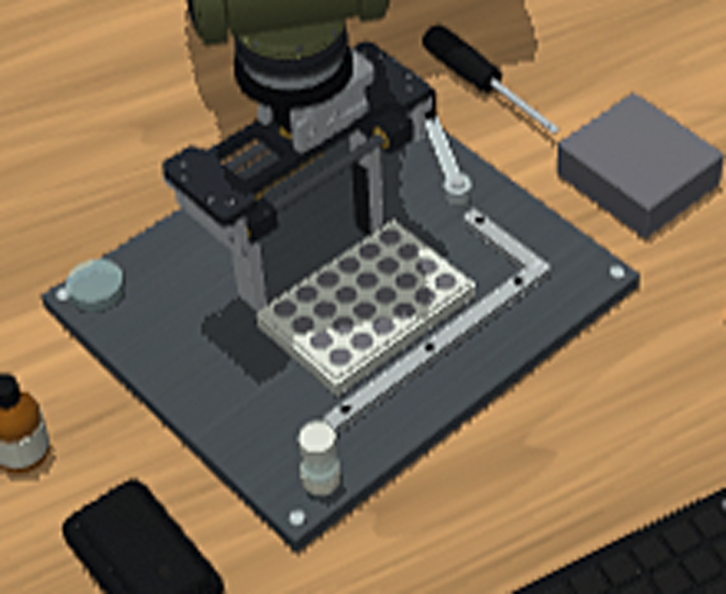

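The plate is now square to the far stop with a gap of about 10 mm. It is in front of both fingers, at (250,290) and (370,215).

>>> play_rows:
  commands:
    - [0.002, 0, 0, 0, 0, 0, -1]
    - [0.002, 0, 0, 0, 0, 0, -1]
    - [0.002, 0, 0, 0, 0, 0, -1]
    - [0.002, 0, 0, 0, 0, 0, -1]
    - [0.001, 0, 0, 0, 0, 0, -1]
    - [0, 0, 0, 0, 0, 0, -1]

```text
time_s: 4.47
ee_pos: [0.5491, -0.108, 0.023]
eef_rot: [3.142, -0.0, 0.258]
force: [0.4, 0.7, 0.4]
grip_width: 0.0939
grip_force: 0.0
```

>>> play_rows:
  commands:
    - [0.001, 0, 0, 0, 0, 0, -1]
    - [0, 0, 0, 0, 0, 0, -1]

```text
time_s: 4.63
ee_pos: [0.5499, -0.1078, 0.0229]
eef_rot: [-3.142, -0.0, 0.258]
force: [0.6, 0.3, -0.0]
grip_width: 0.0941
grip_force: 0.0
```

>>> play_rows:
  commands:
    - [0.001, 0, 0, 0, 0, 0, -1]
    - [0, 0, 0, 0, 0, 0, -1]

```text
time_s: 4.8
ee_pos: [0.5508, -0.1075, 0.0229]
eef_rot: [-3.142, 0.0, 0.258]
force: [0.4, 0.2, 0.6]
grip_width: 0.0943
grip_force: 0.0
```

>>> play_rows:
  commands:
    - [0.001, 0, 0, 0, 0, 0, -1]
    - [0, 0, 0, 0, 0, 0, -1]

```text
time_s: 4.97
ee_pos: [0.5518, -0.1073, 0.0229]
eef_rot: [3.142, 0.0, 0.258]
force: [-0.9, -0.3, 0.7]
grip_width: 0.0938
grip_force: 0.2
```

>>> play_rows:
  commands:
    - [0.001, 0, 0, 0, 0, 0, -1]
    - [0, 0, 0, 0, 0, 0, -1]

```text
time_s: 5.13
ee_pos: [0.552, -0.1073, 0.0229]
eef_rot: [-3.141, 0.002, 0.258]
force: [-6.3, -2.5, 4.6]
grip_width: 0.094
grip_force: 3.7
```

>>> play_rows:
  commands:
    - [0.001, 0, 0, 0, 0, 0, -1]
    - [0, 0, 0, 0, 0, 0, -1]

```text
time_s: 5.3
ee_pos: [0.5521, -0.1073, 0.0229]
eef_rot: [-3.141, 0.004, 0.258]
force: [-14.2, -4.9, 8.5]
grip_width: 0.0938
grip_force: 7.2
```

>>> play_rows:
  commands:
    - [-0.006, 0, 0, 0, 0, 0, -1]
    - [-0.01, 0, 0, 0, 0, 0, -1]
    - [0, 0, -0.02, 0, 0, 0, -1]
    - [0, 0, -0.02, 0, 0, 0, -1]
    - [0, 0, -0.02, 0, 0, 0, -0.1]
    - [0, 0, 0, 0, 0, -6.92, 0.1]
    - [0, 0, 0, 0, 0, -6.92, 0.1]
    - [0, 0, 0, 0, 0, -6.92, 0.1]
    - [0, 0, 0, 0, 0, -6.92, 0.1]
    - [0, 0, 0, 0, 0, -6.92, 0.1]
    - [0, 0, 0, 0, 0, -6.92, 0.1]
    - [0, 0, 0, 0, 0, -6.92, 0.1]
    - [0, 0, 0, 0, 0, -6.92, 0.1]
    - [0, 0, 0, 0, 0, -6.92, 0.1]
    - [0, 0, 0, 0, 0, -6.92, 0.1]
    - [0, 0, 0, 0, 0, -6.92, 0.1]
    - [0, 0, 0, 0, 0, -6.92, 0.1]
    - [0, 0, 0, 0, 0, -6.92, 0.1]
    - [0, 0, 0, 0, 0, 0, 0.1]

```text
time_s: 6.88
ee_pos: [0.5382, -0.1109, 0.083]
eef_rot: [3.141, 0.0, 1.834]
force: [-0.3, 0.4, -0.4]
grip_width: 0.0425
grip_force: 0.0
```

```bash
python3 -c "
from h import *
go(40,-100,22,90);plate();print(ctrl.get_obs()['grip_width'],ctrl.get_obs()['qpos'])"
```

```text
tool mm [-90.9  62.6  61. ] turn z 0.2 rpy [1.7997e+02 1.0000e-02 1.0507e+02] now stage [-22.9  -9.3] 0.083 t 6.8833 F [-0.2  0.4] -0.4
top stage mm [55.  59.7] [ 79.9 102.4] ang -1.4
scene stage mm [56.3 -7.2] [104.4 226.7] ang 2.6
0.042095528802521105 [-2.69809043e-01  4.30222907e-01  1.64787697e+00  1.82660549e-04
  1.06324220e+00 -5.22709703e-01]
```

>>> play_rows:
  commands:
    - [-0.02, 0, 0, 0, 0, 0.2, 0.1]
    - [-0.025, 0.01, 0, 0, 0, 0, 0.1]
    - [-0.025, 0.018, 0, 0, 0, 0, 0.1]
    - [-0.021, 0.02, 0, 0, 0, 0, 0.1]
    - [0, 0.014, 0, 0, 0, 0, 0.1]
    - [0, 0, 0.015, 0, 0, 0, 0.1]
    - [0, 0, 0.02, 0, 0, 0, 0.1]
    - [0, 0, 0.015, 0, 0, 0, 0.1]
    - [0, 0, 0.011, 0, 0, 0, 0.1]
    - [0, 0, 0, 0, 0, 0, 0.1]
    - [0, 0, 0, 0, 0, 0, 0.1]

```text
time_s: 7.9
ee_pos: [0.6211, -0.1834, 0.022]
eef_rot: [-3.141, -0.0, 1.823]
force: [-0.6, 0.1, 0.5]
grip_width: 0.0427
grip_force: 0.0
```

```bash
python3 - <<'E'
from h import *
go(40,-37,22,90)
i=ctrl.camera("scene");cv2.imwrite("pics/s3.png",cv2.resize(i[190:370,170:390],None,fx=3.3,fy=3.3,interpolation=cv2.INTER_CUBIC))
E
```

```text
tool mm [63.6  1.   0. ] turn z -0.44 rpy [-1.7998e+02 -1.0000e-02  1.0443e+02] now stage [  38.6 -100.6] 0.022 t 7.9 F [-0.5  0.2] 0.5
```

View pics/s3.png

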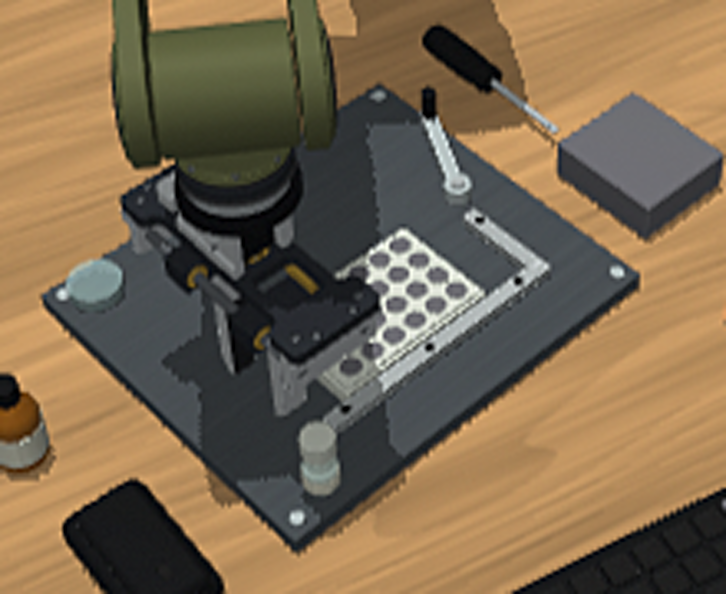

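The plate lies along the far stop. The two fingers stand clear of its right end, at (230,350) and (290,400).

>>> play_rows:
  commands:
    - [0.004, 0, 0, 0, 0, -0.4, 0.1]
    - [0.004, 0, 0, 0, 0, 0, 0.1]
    - [0.004, 0, 0, 0, 0, 0, 0.1]
    - [0.004, 0, 0, 0, 0, 0, 0.1]
    - [0.004, 0, 0, 0, 0, 0, 0.1]
    - [0.004, 0, 0, 0, 0, 0, 0.1]
    - [0.004, 0, 0, 0, 0, 0, 0.1]
    - [0.004, 0, 0, 0, 0, 0, 0.1]
    - [0.004, 0, 0, 0, 0, 0, 0.1]
    - [0.004, 0, 0, 0, 0, 0, 0.1]
    - [0.004, 0, 0, 0, 0, 0, 0.1]
    - [0.004, 0, 0, 0, 0, 0, 0.1]
    - [0.004, 0, 0, 0, 0, 0, 0.1]
    - [0.004, 0, 0, 0, 0, 0, 0.1]
    - [0.002, 0, 0, 0, 0, 0, 0.1]
    - [0.001, 0, 0, 0, 0, 0, 0.1]
    - [0, 0, 0, 0, 0, 0, 0.1]

```text
time_s: 9.37
ee_pos: [0.6058, -0.1261, 0.0218]
eef_rot: [-3.141, -0.0, 1.832]
force: [-0.5, 0.8, 0.2]
grip_width: 0.0421
grip_force: 0.0
```

>>> play_rows:
  commands:
    - [0.001, 0, 0, 0, 0, 0, 0.1]
    - [0.001, 0, 0, 0, 0, 0, 0.1]
    - [0, 0, 0, 0, 0, 0, 0.1]

```text
time_s: 9.62
ee_pos: [0.6053, -0.1243, 0.0218]
eef_rot: [-3.141, -0.0, 1.831]
force: [0.7, 0.6, 0.5]
grip_width: 0.0425
grip_force: 0.0
```

>>> play_rows:
  commands:
    - [0.001, 0, 0, 0, 0, 0, 0.1]
    - [0.001, 0, 0, 0, 0, 0, 0.1]
    - [0, 0, 0, 0, 0, 0, 0.1]

```text
time_s: 9.87
ee_pos: [0.605, -0.1231, 0.0221]
eef_rot: [3.141, 0.001, 1.831]
force: [0.4, -5.6, -0.0]
grip_width: 0.042
grip_force: 2.5
```

>>> play_rows:
  commands:
    - [0.001, 0, 0, 0, 0, 0, 0.1]
    - [0.001, 0, 0, 0, 0, 0, 0.1]
    - [0, 0, 0, 0, 0, 0, 0.1]

```text
time_s: 10.12
ee_pos: [0.605, -0.1229, 0.0226]
eef_rot: [3.14, 0.004, 1.831]
force: [2.4, -15.4, -0.4]
grip_width: 0.0422
grip_force: 7.9
```

```bash
python3 -c "
from h import *
go(40,-36,22,90)"
```

```text
tool mm [2.  1.5 0.5] turn z 0.04 rpy [179.93   0.24 104.91] now stage [ 38.5 -38. ] 0.0226 t 10.1167 F [ -1.6 -15.5] -0.4
```

>>> play_rows:
  commands:
    - [-0.006, 0, 0, 0, 0, 0, 0.1]
    - [-0.01, 0, 0, 0, 0, 0, 0.1]
    - [0, 0, -0.02, 0, 0, 0, 0.1]
    - [0, 0, -0.03, 0, 0, 0, 0.1]
    - [0, 0, -0.02, 0, 0, 0, 0.1]
    - [0, -0.025, 0, 0, 0, 6.92, -0.7]
    - [0, -0.025, 0, 0, 0, 6.92, -0.7]
    - [0, -0.025, 0, 0, 0, 6.92, -0.7]
    - [0, -0.02, 0, 0, 0, 6.92, -0.7]
    - [0, 0, 0, 0, 0, 6.92, -0.7]
    - [0, 0, 0, 0, 0, 6.92, -0.7]
    - [0, 0, 0, 0, 0, 6.92, -0.7]
    - [0, 0, 0, 0, 0, 6.92, -0.7]
    - [0, 0, 0, 0, 0, 6.92, -0.7]
    - [0, 0, 0, 0, 0, 6.92, -0.7]
    - [0, 0, 0, 0, 0, 6.92, -0.7]
    - [0, 0, 0, 0, 0, 6.92, -0.7]
    - [0, 0, 0, 0, 0, 6.92, -0.7]
    - [0, 0, 0, 0, 0, 0, -0.7]

```text
time_s: 11.7
ee_pos: [0.5148, -0.1446, 0.0919]
eef_rot: [-3.141, 0.0, 0.255]
force: [-0.1, 0.8, -0.4]
grip_width: 0.0796
grip_force: 0.0
```

```bash
python3 - <<'E'
from h import *
go(-25,32,22)
print(ctrl.get_obs()['grip_width'])
i=ctrl.camera("scene");cv2.imwrite("pics/s4.png",cv2.resize(i[200:330,220:370],None,fx=4.6,fy=4.6,interpolation=cv2.INTER_CUBIC))
E
```

```text
tool mm [ 29.  -68.   69.9] turn z -0.25 rpy [-179.98    0.     14.62] now stage [-54.3 -35.9] 0.0919 t 11.7 F [0.1 0.8] -0.4
0.07961380815732891
```

View pics/s4.png

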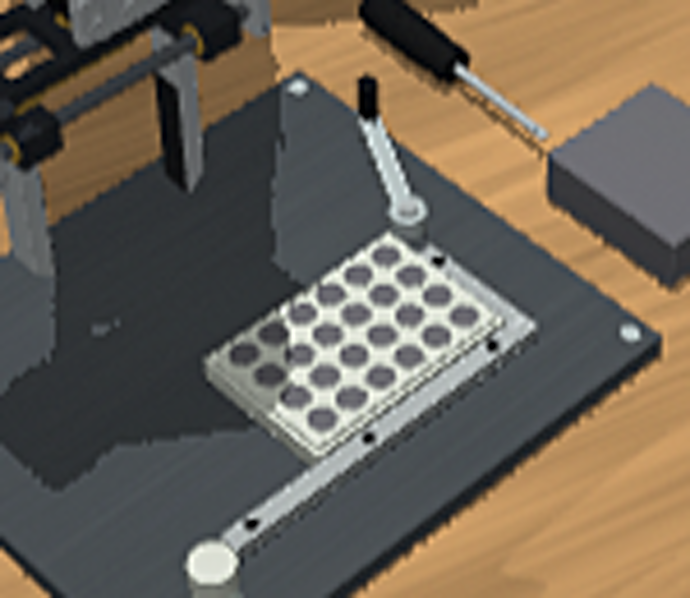

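The plate now sits in the corner; its upper-left corner is at (390,235) beside the left stop, and the far edge lies along the far stop. The contact readings imply my stage origin is 2 mm off in y, so I correct that and re-push +x to confirm.

>>> play_rows:
  commands:
    - [0.007, -0.02, 0, 0, 0, -0.25, -0.7]
    - [0.007, -0.02, 0, 0, 0, 0, -0.7]
    - [0.007, -0.02, 0, 0, 0, 0, -0.7]
    - [0.008, -0.002, 0.01, 0, 0, 0, -0.7]
    - [0, 0, 0.02, 0, 0, 0, -0.7]
    - [0, 0, 0.02, 0, 0, 0, -0.7]
    - [0, 0, 0.019, 0, 0, 0, -0.7]
    - [0, 0, 0, 0, 0, 0, -0.7]
    - [0.003, 0, 0, 0, 0, 0, -0.7]
    - [0.003, 0, 0, 0, 0, 0, -0.7]
    - [0.003, 0, 0, 0, 0, 0, -0.7]
    - [0.003, 0, 0, 0, 0, 0, -0.7]
    - [0.002, 0, 0, 0, 0, 0, -0.7]
    - [0, 0, 0, 0, 0, 0, -0.7]

```text
time_s: 12.92
ee_pos: [0.5406, -0.0732, 0.0234]
eef_rot: [3.141, -0.001, 0.266]
force: [0.5, -0.9, 0.6]
grip_width: 0.0801
grip_force: 0.0
```

>>> play_rows:
  commands:
    - [0.001, 0, 0, 0, 0, 0, -0.7]
    - [0.001, 0, 0, 0, 0, 0, -0.7]
    - [0, 0, 0, 0, 0, 0, -0.7]

```text
time_s: 13.17
ee_pos: [0.5421, -0.0727, 0.023]
eef_rot: [3.142, -0.0, 0.266]
force: [0.3, -0.7, -0.6]
grip_width: 0.0798
grip_force: 0.0
```

```bash
sed -i 's/^O=.*;A=np/O=np.array([.5585,-.0979]);A=np/' h.py; python3 -c "
from h import *
go(-8.6,28,22)"
```

```text
tool mm [0.8 0.5 1. ] turn z 0.35 rpy [ 1.800e+02 -1.000e-02  1.522e+01] now stage [-9.4 28.5] 0.023 t 13.1667 F [ 0.1 -0.8] -0.6
```

>>> play_rows:
  commands:
    - [0.001, 0, 0, 0, 0, 0.35, -0.7]
    - [0.001, 0, 0, 0, 0, 0, -0.7]
    - [0, 0, 0, 0, 0, 0, -0.7]

```text
time_s: 13.42
ee_pos: [0.5428, -0.0725, 0.0229]
eef_rot: [-3.141, 0.003, 0.259]
force: [-7.9, -2.5, 6.2]
grip_width: 0.0801
grip_force: 4.6
```

>>> play_rows:
  commands:
    - [0.001, 0, 0, 0, 0, 0, -0.7]
    - [0.001, 0, 0, 0, 0, 0, -0.7]
    - [0, 0, 0, 0, 0, 0, -0.7]

```text
time_s: 13.67
ee_pos: [0.543, -0.0724, 0.0228]
eef_rot: [-3.14, 0.007, 0.26]
force: [-22.9, -6.6, 16.0]
grip_width: 0.0802
grip_force: 11.9
```

```bash
python3 -c "
from h import *
go(-8.6,28,22)"
```

```text
tool mm [-0.1  0.6  0.8] turn z 0.0 rpy [-179.93    0.42   14.87] now stage [-8.5 28.6] 0.0228 t 13.6667 F [-23.8  -0.5] 16.0
```

Both stops are in contact. Next I go behind the clamp peg, on its outer left side, with the fingers shut.

>>> play_rows:
  commands:
    - [-0.006, 0, 0, 0, 0, 0, -0.7]
    - [-0.01, 0, 0, 0, 0, 0, -0.7]
    - [0, 0, -0.02, 0, 0, 0, -0.7]
    - [0, 0, -0.025, 0, 0, 0, -0.7]
    - [0, 0, -0.02, 0, 0, 0, 1]
    - [-0.006, -0.0216, 0, 0, 0, 0, 1]
    - [-0.006, -0.0216, 0, 0, 0, 0, 1]
    - [-0.006, -0.0216, 0, 0, 0, 0, 1]
    - [-0.006, -0.0216, 0, 0, 0, 0, 1]
    - [-0.006, -0.0216, 0, 0, 0, 0, 1]
    - [-0.006, -0.0216, 0, 0, 0, 0, 1]
    - [-0.006, -0.0216, 0, 0, 0, 0, 1]
    - [0, 0, 0, 0, 0, 0, 1]

```text
time_s: 14.75
ee_pos: [0.4494, 0.0617, 0.088]
eef_rot: [-3.141, 0.0, 0.261]
force: [-0.4, -0.7, 0.4]
grip_width: 0.0233
grip_force: 0.0
```

>>> play_rows:
  commands:
    - [0, 0, 0, 0, 0, -6.67, 1]
    - [0, 0, 0, 0, 0, -6.67, 1]
    - [0, 0, 0, 0, 0, -6.67, 1]
    - [0, 0, 0, 0, 0, -6.67, 1]
    - [0, 0, 0, 0, 0, -6.67, 1]
    - [0, 0, 0, 0, 0, -6.67, 1]
    - [0, 0, 0, 0, 0, -6.67, 1]
    - [0, 0, 0, 0, 0, -6.67, 1]
    - [0, 0, 0, 0, 0, -6.67, 1]
    - [0, 0, 0, 0, 0, 0, 1]

```text
time_s: 15.58
ee_pos: [0.4513, 0.0591, 0.088]
eef_rot: [3.141, -0.0, 1.312]
force: [0.2, 0.7, 0.1]
grip_width: 0.0008
grip_force: 0.0
```

```bash
python3 - <<'E'
from h import *
print(ctrl.get_obs()['grip_width'])
go(-61,180,38,60);plate()
# peg: dark blob
i=ctrl.camera("scene")
for q in ((-74.4,157.5,26),(-74.4,157.5,52),(-6,118,32)):
    w=O+RS@np.array(q[:2])/1e3;print(proj("scene",[*w,q[2]/1e3]).round(1))
cv2.imwrite("pics/s5.png",cv2.resize(i[170:330,220:390],None,fx=3.7,fy=3.7,interpolation=cv2.INTER_CUBIC))
E
```

```text
0.0008082767568624576
tool mm [ 1.8  1.7 50. ] turn z 0.33 rpy [ 1.7998e+02 -1.0000e-02  7.5200e+01] now stage [-63.4 179.3] 0.088 t 15.5833 F [0.3 0.6] 0.1
top stage mm [47.  15.2] [ 93.3 193.9] ang -0.0
scene stage mm [56.  -5.1] [105.  227.1] ang 2.6
[[299.9 224. ]]
[[299.7 216.5]]
[[307.1 244. ]]
```

View pics/s5.png

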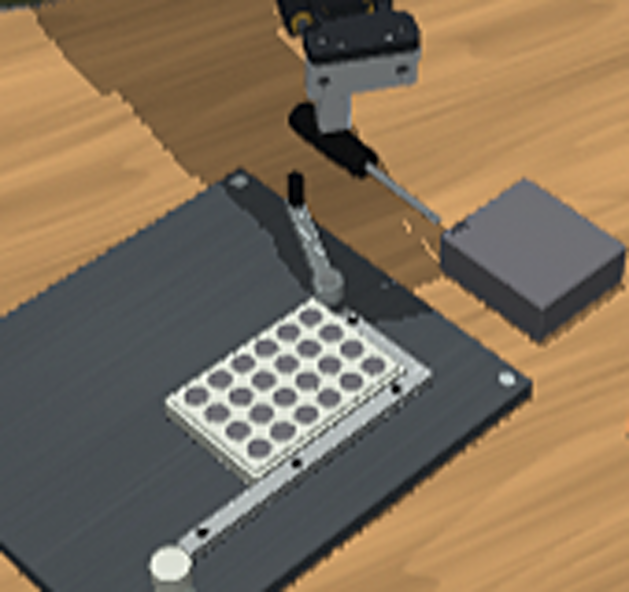

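The picture shows the peg at (295,190) in the crop, as predicted, and the plate flush in the corner. The fingertips are above the spot behind the peg. I descend and push round.

>>> play_rows:
  commands:
    - [0.002, 0.0015, 0.01, 0, 0, 0.3, 1]
    - [0, 0, 0.02, 0, 0, 0, 1]
    - [0, 0, 0.01, 0, 0, 0, 1]
    - [0, 0, 0.01, 0, 0, 0, 1]
    - [0, 0, 0, 0, 0, 0, 1]
    - [-0.003, 0, 0, 0, 0, 0, 1]
    - [-0.003, 0, 0, 0, 0, 0, 1]
    - [-0.003, 0, 0, 0, 0, 0, 1]
    - [-0.003, 0, 0, 0, 0, 0, 1]
    - [0, 0, 0, 0, 0, 0, 1]

```text
time_s: 16.57
ee_pos: [0.4498, 0.049, 0.0384]
eef_rot: [3.141, -0.0, 1.301]
force: [-0.4, -0.5, -0.2]
grip_width: 0.0002
grip_force: 0.0
```

>>> play_rows:
  commands:
    - [-0.004, -0.0006, 0, 0, 0, -2.865, 1]
    - [-0.004, -0.0006, 0, 0, 0, -2.865, 1]
    - [-0.004, -0.0006, 0, 0, 0, -2.865, 1]
    - [-0.004, -0.0006, 0, 0, 0, -2.865, 1]
    - [-0.004, -0.0006, 0, 0, 0, -2.865, 1]
    - [-0.004, -0.0006, 0, 0, 0, -2.865, 1]
    - [-0.004, -0.0006, 0, 0, 0, -2.865, 1]
    - [-0.004, -0.0006, 0, 0, 0, -2.865, 1]
    - [-0.004, -0.0006, 0, 0, 0, -2.865, 1]
    - [-0.004, -0.0006, 0, 0, 0, -2.865, 1]
    - [-0.004, -0.0006, 0, 0, 0, -2.865, 1]
    - [-0.004, -0.0006, 0, 0, 0, -2.865, 1]
    - [0, 0, 0, 0, 0, 0, 1]

```text
time_s: 17.65
ee_pos: [0.4432, 0.0018, 0.0382]
eef_rot: [3.141, 0.0, 1.904]
force: [0.0, 0.5, -0.5]
grip_width: 0.0003
grip_force: 0.0
```

```bash
cat >> h.py <<'E'
def arc(dist=14):
    s=st(ctrl.get_obs()['ee_pos'])*1e3-[-6,118];y=np.degrees(ctrl.get_obs()['eef_rot'][2]-A)
    phi=(y+90)%360;u=np.radians(phi);r=np.array([np.cos(u),np.sin(u)]);t=np.array([-r[1],r[0]])
    print('phi',phi.round(2),'radial',(s@r).round(2),'tang',(s@t).round(2),'z',ctrl.get_obs()['ee_pos'][2].round(4),'(want 79,-14)')
E
python3 - <<'E'
from h import *
arc();i=ctrl.camera("scene")
cv2.imwrite("pics/s6.png",cv2.resize(i[170:330,220:390],None,fx=3.7,fy=3.7,interpolation=cv2.INTER_CUBIC))
E
```

```text
phi 184.21 radial 79.07 tang -13.76 z 0.0382 (want 79,-14)
```

View pics/s6.png

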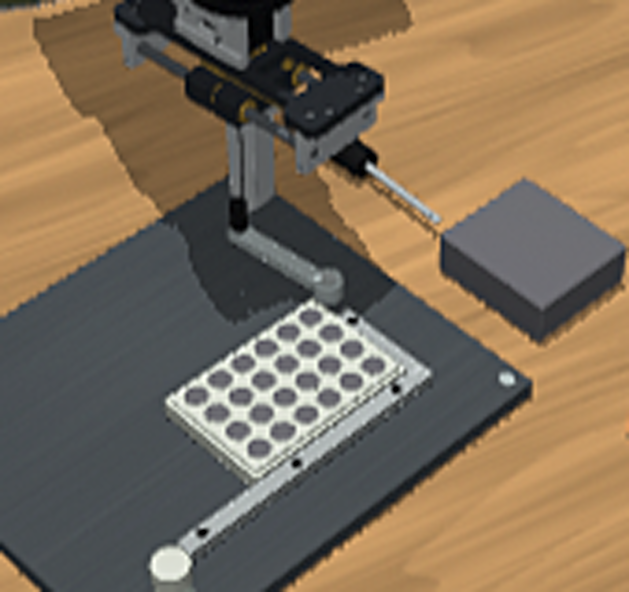

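The fingers are pushing the peg at (238,215) and the arm is rotating as planned, so I continue.

>>> play_rows:
  commands:
    - [-0.004, -0.0006, 0, 0, 0, -2.865, 1]
    - [-0.004, -0.0006, 0, 0, 0, -2.865, 1]
    - [-0.004, -0.0006, 0, 0, 0, -2.865, 1]
    - [-0.004, -0.0006, 0, 0, 0, -2.865, 1]
    - [-0.004, -0.0006, 0, 0, 0, -2.865, 1]
    - [-0.004, -0.0006, 0, 0, 0, -2.865, 1]
    - [-0.004, -0.0006, 0, 0, 0, -2.865, 1]
    - [-0.004, -0.0006, 0, 0, 0, -2.865, 1]
    - [-0.004, -0.0006, 0, 0, 0, -2.865, 1]
    - [-0.004, -0.0006, 0, 0, 0, -2.865, 1]
    - [-0.004, -0.0006, 0, 0, 0, -2.865, 1]
    - [-0.004, -0.0006, 0, 0, 0, -2.865, 1]
    - [-0.004, -0.0006, 0, 0, 0, -2.865, 1]
    - [-0.004, -0.0006, 0, 0, 0, -2.865, 1]
    - [-0.004, -0.0006, 0, 0, 0, -2.865, 1]
    - [-0.004, -0.0006, 0, 0, 0, -2.865, 1]
    - [0, 0, 0, 0, 0, 0, 1]

```text
time_s: 19.12
ee_pos: [0.4765, -0.0514, 0.038]
eef_rot: [3.142, 0.0, 2.703]
force: [0.0, -0.4, -0.6]
grip_width: 0.0004
grip_force: 0.0
```

>>> play_rows:
  commands:
    - [-0.004, -0.0006, 0, 0, 0, -2.865, 1]
    - [-0.004, -0.0006, 0, 0, 0, -2.865, 1]
    - [-0.004, -0.0006, 0, 0, 0, -2.865, 1]
    - [-0.004, -0.0006, 0, 0, 0, -2.865, 1]
    - [-0.004, -0.0006, 0, 0, 0, -2.865, 1]
    - [-0.004, -0.0006, 0, 0, 0, -2.865, 1]
    - [-0.004, -0.0006, 0, 0, 0, -2.865, 1]
    - [-0.004, -0.0006, 0, 0, 0, -2.865, 1]
    - [-0.004, -0.0006, 0, 0, 0, -2.865, 1]
    - [-0.004, -0.0006, 0, 0, 0, -2.865, 1]
    - [-0.004, -0.0006, 0, 0, 0, -2.865, 1]
    - [0, 0, 0, 0, 0, 0, 1]

```text
time_s: 20.12
ee_pos: [0.5179, -0.0658, 0.0379]
eef_rot: [-3.141, -0.0, -3.032]
force: [-1.3, -0.1, 0.3]
grip_width: 0.0003
grip_force: 0.0
```

```bash
python3 -c "
from h import *
arc();go(-20,39,38,180)"
```

```text
phi 261.44 radial 79.4 tang -13.31 z 0.0379 (want 79,-14)
tool mm [-11.2  -0.8  -0.1] turn z -368.56 rpy [-179.99   -0.   -173.69] now stage [-31.   41.5] 0.0379 t 20.1167 F [-1.3  0.3] 0.3
```

>>> play_rows:
  commands:
    - [-0.002, -0.0003, 0, 0, 0, -1.43, 1]
    - [-0.002, -0.0003, 0, 0, 0, -1.43, 1]
    - [-0.002, -0.0003, 0, 0, 0, -1.43, 1]
    - [-0.002, -0.0003, 0, 0, 0, -1.43, 1]
    - [-0.001, -0.0002, 0, 0, 0, -0.72, 1]
    - [0, 0, 0, 0, 0, 0, 1]

```text
time_s: 20.62
ee_pos: [0.5269, -0.0658, 0.0379]
eef_rot: [3.142, 0.0, -2.918]
force: [0.3, 0.9, 0.2]
grip_width: 0.0004
grip_force: 0.1
```

>>> play_rows:
  commands:
    - [-0.001, -0.0002, 0, 0, 0, -0.72, 1]
    - [0, 0, 0, 0, 0, 0, 1]

```text
time_s: 20.78
ee_pos: [0.5277, -0.0658, 0.0379]
eef_rot: [3.141, -0.001, -2.905]
force: [-2.0, 0.1, 0.3]
grip_width: 0.0006
grip_force: 1.0
```

>>> play_rows:
  commands:
    - [-0.001, -0.0001, 0, 0, 0, -0.72, 1]
    - [0, 0, 0, 0, 0, 0, 1]

```text
time_s: 20.95
ee_pos: [0.5283, -0.0658, 0.0378]
eef_rot: [3.141, -0.001, -2.892]
force: [-4.9, -1.9, 1.6]
grip_width: 0.0005
grip_force: 2.7
```

```bash
python3 -c "
from h import *
arc();go(-20,39,38,180)"
```

```text
phi 269.41 radial 79.4 tang -14.1 z 0.0378 (want 79,-14)
tool mm [-0.9  0.3 -0.2] turn z -360.59 rpy [ 1.7998e+02 -8.0000e-02 -1.6572e+02] now stage [-20.9  38.7] 0.0378 t 20.95 F [-5.2 -0.6] 1.6
```

>>> play_rows:
  commands:
    - [-0.001, 0, 0, 0, 0, -0.6, 1]
    - [0, 0, 0, 0, 0, 0, 1]

```text
time_s: 21.12
ee_pos: [0.5288, -0.0658, 0.0377]
eef_rot: [3.141, -0.003, -2.882]
force: [-8.1, -2.1, 4.2]
grip_width: 0.0005
grip_force: 5.0
```

>>> play_rows:
  commands:
    - [-0.001, 0, 0, 0, 0, 0, 1]
    - [0, 0, 0, 0, 0, 0, 1]

```text
time_s: 21.28
ee_pos: [0.529, -0.0657, 0.0377]
eef_rot: [3.141, -0.005, -2.883]
force: [-15.4, -5.6, 7.6]
grip_width: 0.0005
grip_force: 7.7
```

```bash
python3 -c "
from h import *
arc();go(-20,39,38,180)"
```

```text
phi 269.97 radial 79.31 tang -14.16 z 0.0377 (want 79,-14)
tool mm [-0.2  0.3 -0.3] turn z -360.03 rpy [ 179.96   -0.26 -165.16] now stage [-20.2  38.7] 0.0377 t 21.2833 F [-16.4  -1.4] 7.6
```

>>> play_rows:
  commands:
    - [0.003, 0, 0, 0, 0, 0, 1]
    - [0.01, 0, 0, 0, 0, 0, 1]
    - [0.015, 0, 0, 0, 0, 0, 1]
    - [0, 0, -0.02, 0, 0, 0, 1]
    - [0, 0, -0.03, 0, 0, 0, 1]
    - [0.02, 0, -0.03, 0, 0, 0, 1]
    - [0.02, 0, -0.03, 0, 0, 0, 1]
    - [0.02, 0, -0.02, 0, 0, 0, 1]
    - [0.02, 0, 0, 0, 0, 0, 1]
    - [0, 0, 0, 0, 0, 0, 1]
    - [0, 0, 0, 0, 0, 0, 1]

```text
time_s: 22.2
ee_pos: [0.4264, -0.0931, 0.1685]
eef_rot: [-3.141, 0.002, -2.884]
force: [0.5, -0.3, 0.9]
grip_width: 0.0004
grip_force: 0.0
```

```bash
python3 - <<'E'
from h import *
i=ctrl.camera("scene")
cv2.imwrite("pics/s7.png",cv2.resize(i[190:360,175:385],None,fx=3.5,fy=3.5,interpolation=cv2.INTER_CUBIC))
E
```

```text
(no output)
```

View pics/s7.png

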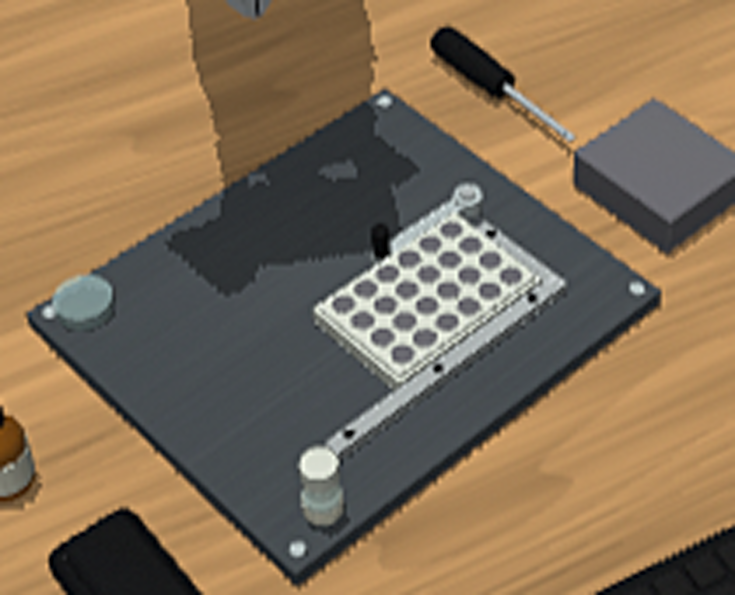

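The plate is flush in the corner, the clamp arm lies along its near edge (peg at (380,240), hub at (467,195)), the bystanders have not moved, and the robot is clear.

```bash
python3 -c "
from station import ctrl
print(ctrl.hand_in())"
```

```text
the job is handed in; nothing more can be done
None
```

The job is handed in: the white plate is pushed flush against both stops, the clamp arm was then swung snug against its near long edge, and nothing else was moved. Flushness was judged from contact force and the camera pictures, not measured directly.

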